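# Dock the topping pan under its lipped runners and lock it in

## Task

Pull up the dock's spring plunger and twist its handle so that it stays out, slide the gate fully open and let go. Then slide the lidded topping pan, kept level, in through the open mouth under the overhanging lips until it is fully home against the back stop. Finally slide the gate shut behind the pan and twist the plunger back so that it drops and locks; do not disturb the sauce bottle, the shaker or the tongs.

Things in the scene. Friction and masses are not known exactly. Their poses are not given: they have to be found in the camera images.
- dock: steel pan dock fixed to the counter; origin on the counter at the lane's middle, z up. The lane runs along y, mouth at -y; its floor is the counter. Inner walls at x = -57 and +57 mm, from y -95 to +96 mm. Above them a lip (z 53 to 57 mm) overhangs the lane in to x = -43 and +43 mm; the middle 86 mm is open above. Gate and plunger stand on the +x side near the mouth.
- dock_home (a point): on the counter at dock x = 0, y = +21 mm: where the pan's origin lies when fully home, touching the back stop (inner face at dock y = +90 mm), the pan's long side along the dock's y; axes as the dock's
- dock_mouth (a point): on the counter in the middle of the lane's mouth, dock x = 0, y = -95 mm; axes as the dock's. From here to y = -126 mm two plates 50 mm high flare outwards, to about 77 mm either side of the middle.
- gate (a joint): slide of the steel gate along the dock's +x, m: 0 = shut (hard stop, the locking place), 0.045 = fully open (hard stop). Its tongue (dock y -72 to -56 mm, z 18 to 50 mm) blocks 35 mm of the lane when shut, none when open. It stays where left (about 2 N to move), is moved by the plunger's handle and is locked while the plunger is in.
- plunger (a joint): lift of the spring plunger, m: 0 = fully in (pin 10 mm into a hole found only at gate 0), at most 0.018. A spring pulls it down, 4 N when in, 7 N at the top. Lifted over 12 mm its handle can turn; turned 0.6 rad or more it rests on the boss and stays out at 0.012. Turned back to within about 0.15 rad of 0 over the hole, it springs down (a push helps).
- knob (a joint): turn of the plunger's handle about the vertical, rad: 0 = handle along the dock's x axis (the slot), positive anticlockwise from above, -1.4 to 1.4; can turn either way, only while lifted.
- knob_grip (a point): centre of the plunger's black T handle, a bar 42 mm long (this point's x axis), 13 mm wide, 16 mm high; 96 mm above the counter when in. The boss below it reaches z = 64 mm. At gate 0 it lies at dock x = 92, y = -64 mm; it travels with the gate.
- pan: the lidded steel topping pan, loose on the counter, about 0.6 kg; origin at the centre of its underside; 108 mm (x) by 138 mm (y) over its rim, rim top at z = 50 mm, body 100 by 130 mm. The same either way round.
- pan_handle (a point): centre of the black handle bar on the pan's lid: 56 mm long along the pan's y axis, 14 mm wide (x), 14 mm high, 85 mm above the pan's underside, on two thin posts
- sauce_bottle: squeeze bottle with sauce, 64 mm across, 170 mm tall, origin at its foot; bystander
- shaker: steel shaker, 52 mm across, 82 mm tall, origin at its foot; bystander
- tongs: kitchen tongs lying on a tray, about 85 by 225 mm, 14 mm high; bystander
Not all that is in view belongs to the job. What is shaped like the pan but brown is not meant.

How it is judged:
By the outcome, as a careful person would: the job done as asked, in the order asked, and still so for the second after the job is handed in, with the robot touching nothing.
It also fails if it takes over 64 s, if anything falls off the work surface, if the arm or the gripper's body presses on something with over 40 N, if the wrist force passes 120 N, or if a joint passes its speed limit or range.

## Robot

A 6-joint arm with a two-finger parallel gripper is mounted at the origin on the work surface. World frame = base frame: x ahead of the robot, y to its left, z up, the work surface at z = 0. Lengths are in mm, angles in degrees, forces in N, time in s.
With the tool pointing down it reaches from about 300 to 850 mm from the base axis. Payload 4.2 kg.
Tool frame: the origin (TCP) lies on the centre line of the jaws, within the pads' length; the fingertips stand 11 mm ahead of it and the grasp point (between the pads) lies 8 mm behind it; z points along the fingers, y is the direction in which the jaws open and shut (so a half turn about z gives the same grasp; the last joint's range is limited). The gripper opens to 91 mm and grips with 3 to 60 N. Pads are 32 mm wide; open, the fingers measure 118 mm over their backs; the gripper's body (76 mm by 178 mm) begins 60 mm behind the grasp point.
Start: joints at [-69.385, 18.312, 89.639, -0, 72.044, -1.146], TCP at [213.176, -534.039, 224.976] pointing down, gripper open.
Joint ranges: [-177.97, 177.97], [-48.28, 115.42], [12.27, 149.76], [-77.06, 257.06], [2.81, 150.46], [-146.56, 146.56]. Speed limits (degrees/s): [147.25, 147.25, 180, 180, 180, 180].

## Interface

Orientations are given as [roll, pitch, yaw] about the fixed x, y, z axes, in that order (R = Rz(yaw) Ry(pitch) Rx(roll)).
In Python, from workcell import env, grab_frame gives the robot as it stands. The module is installed in compiled form; this text tells all that it offers.
- The arm moves only by the tool arm_command, never from a script. Its argument "series" is one flat list of numbers, 6 for each row, row after row: the shift along the world's x, y, z each as a share of 400 mm, from -1 to 1, then the turn, a rotation vector about the world's x, y, z each as a share of 45 degrees, from -1 to 1. A call has 1 to 20 rows; each row shifts and turns the commanded pose from where the row before left it; what a row does not reach is not made up. A row lasts 1/12 s, in which the tool goes at most 41.7 mm and 7.16 degrees, less where a joint would pass 70% of its speed; a pose out of reach is approached as far as the arm can. A call with a number of a shift or a turn outside -1 to 1 is refused whole. A call with a gripper value outside its range is refused whole. "hand" is the opening, from 0 (shut) to 1 (fully open), set as the call begins (left out, the last holds). The fingers move at their own pace and stop on an object; "newtons" is the grip in N (left out, the last holds). Time passes only in rows, so rows that do not move let the fingers close. It gives the time, the measured TCP pose, the force and the opening at its end, in the units of the state.
- env.state(): the state, without advancing time (a new reading comes with each control period).
- grab_frame(name): name is "side" or "top"; returns a dict with "frame" (480x640x3 uint8, red, green, blue), "intrinsics" (3x3 intrinsics, pixels), "R" (3x3) and "t" (3): a world point X has camera coordinates R X + t. Camera axes: x right, y down, z forward; pixel columns grow to the right and rows downward; lengths in mm; the calibration is good to about 2 mm. A picture is of the moment at which its call begins. There is no depth.
- env.job_done(): hands the job in, once; it reports no verdict.
The state is a dict: "time_s": time; "qpos": joint angles; "qvel": joint speeds; "effort": joint torques, N m; "ee_pos": TCP position; "ee_rot": TCP orientation; "force": force on the tool from outside, world axes, zero at the start; "torque": the same for the moment, N m; "gripper_width": finger opening in mm.
Only numpy, scipy, OpenCV 4.12 (cv2) and the standard library are available. Lean on these libraries where they do the work, as an engineer would, in place of code of your own. Each camera call takes 0.05 s, during which the arm holds its last target.

## Working session

There is one attempt and no reset: what is moved stays moved. The work goes in short steps, Python scripts to look and compute and a tool call to move; the robot and the scene stay as the last step left them, time stands still between calls to the robot, and variables do not carry over. Pictures are saved under pics/ and viewed, and the job is handed in when it is done.

Besides the shell and the picture viewer there is one more tool, called as name(argument=value, ...) on one line, values as JSON. arm_command: Moves the arm, as the interface text tells. Shift numbers are shares of 400 mm and turn numbers shares of 45 degrees, none past 1 either way. Its arguments: {"type":"object","properties":{"series":{"type":"array"},"hand":{"type":"number"},"newtons":{"type":"number"}},"required":["series"]}

```bash
mkdir -p pics; cat > h.py <<'E'
import numpy as np,cv2
from workcell import env, grab_frame
def snap(n,f):
    d=grab_frame(n); cv2.imwrite(f,d["frame"][:,:,::-1]); np.savez('cam_%s.npz'%n,K=d["intrinsics"],R=d["R"],t=d["t"],frame=d["frame"]); return d
def load(n): return np.load('cam_%s.npz'%n)
def back(n,u,v,z):
    c=load(n);K,R,t=c['K'],c['R'],c['t']
    r=R.T@np.linalg.solve(K,[u,v,1]);o=-R.T@t
    return o+r*(z-o[2])/r[2]
def proj(n,X):
    c=load(n);p=c['K']@(c['R']@np.array(X,float)+c['t']);return p[:2]/p[2]
def crop(n,f,x0,y0,x1,y1,s):
    im=load(n)['frame'][y0:y1,x0:x1,::-1];cv2.imwrite(f,cv2.resize(im,None,fx=s,fy=s,interpolation=cv2.INTER_CUBIC))
def st():
    s=env.state();print(s["time_s"],np.round(s["ee_pos"],1),np.round(s["ee_rot"],2),'F',np.round(s["force"],1),'g',round(s["gripper_width"],1),'q',np.round(s["qpos"],1))
E
python3 - <<'E'
from h import *
for n in("side","top"):
    snap(n,f'pics/{n}0.png');c=load(n);print(n,c['K'].tolist(),(-c['R'].T@c['t']).round(),c['R'].round(2).tolist())
st()
E
```

```text
side [[567.0213193535648, 0.0, 330.4262753507687], [0.0, 567.0213193535648, 238.91481169328813], [0.0, 0.0, 1.0]] [ 67. 562. 940.] [[-0.84, -0.55, -0.01], [-0.38, 0.6, -0.71], [0.4, -0.59, -0.71]]
top [[605.2825213648147, 0.0, 320.2337787069167], [0.0, 605.2825213648147, 230.90219839192946], [0.0, 0.0, 1.0]] [ 365. -124. 1455.] [[-0.02, -1.0, -0.0], [-0.99, 0.02, -0.13], [0.13, 0.0, -0.99]]
0.1 [ 213.  -533.6  224.2] [-179.91   -0.     21.76] F [-1.   0.1  0. ] g 91.0 q [-69.4  18.3  89.7   0.   72.   -1.1]
```

View pics/side0.png

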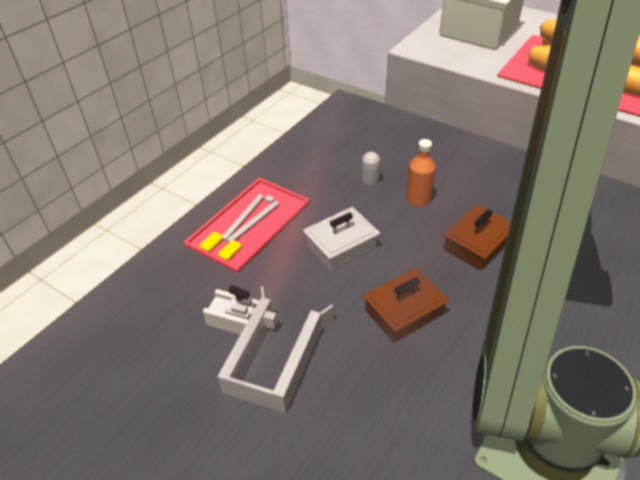

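View pics/top0.png

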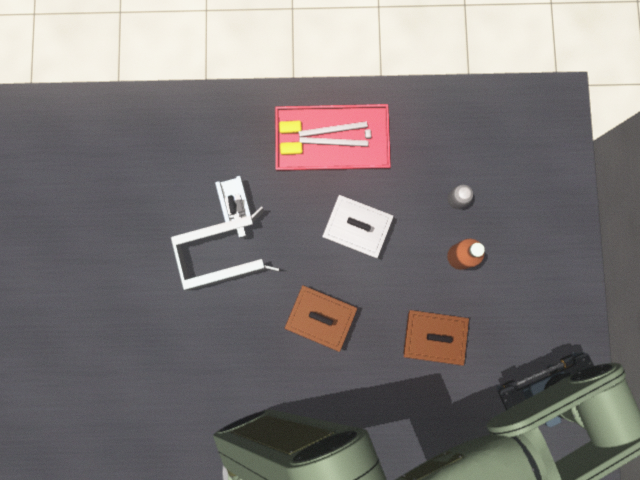

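Three items are pan-shaped in the top view: a grey one at (358,226) and brown ones at (321,318) and (436,337). The grey steel one is the pan; brown is ruled out by the task. The dock is at about (215,250), with its mouth to the right (toward -y in the world). I'll enlarge to confirm.

```bash
python3 - <<'E'
from h import *
crop('top','pics/t_dock.png',160,165,300,300,5.5)
crop('top','pics/t_pan.png',310,180,410,270,7)
crop('side','pics/s_dock.png',190,270,350,415,5)
crop('side','pics/s_pan.png',290,190,400,280,7)
E
```

```text
(no output)
```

View pics/t_dock.png

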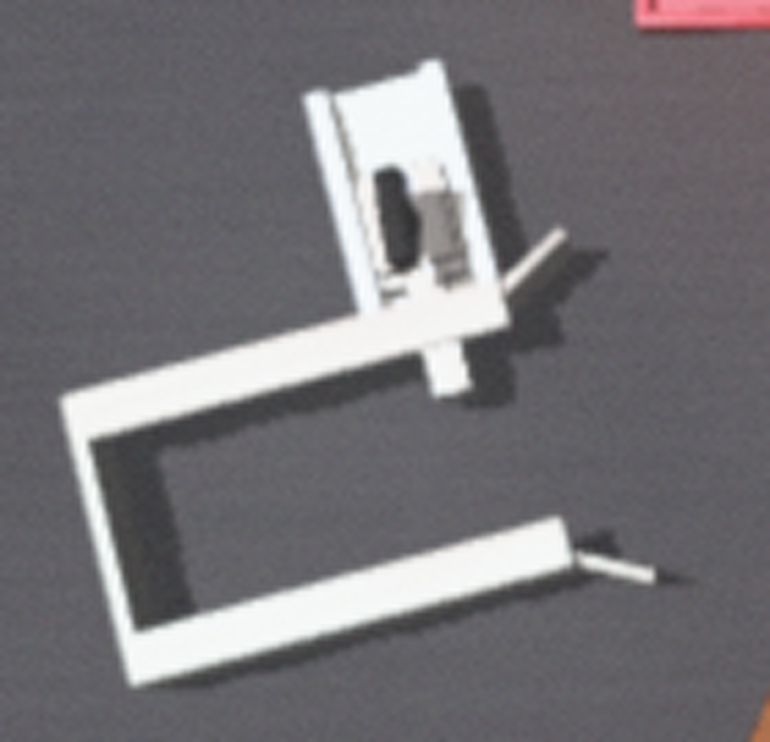

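View pics/t_pan.png

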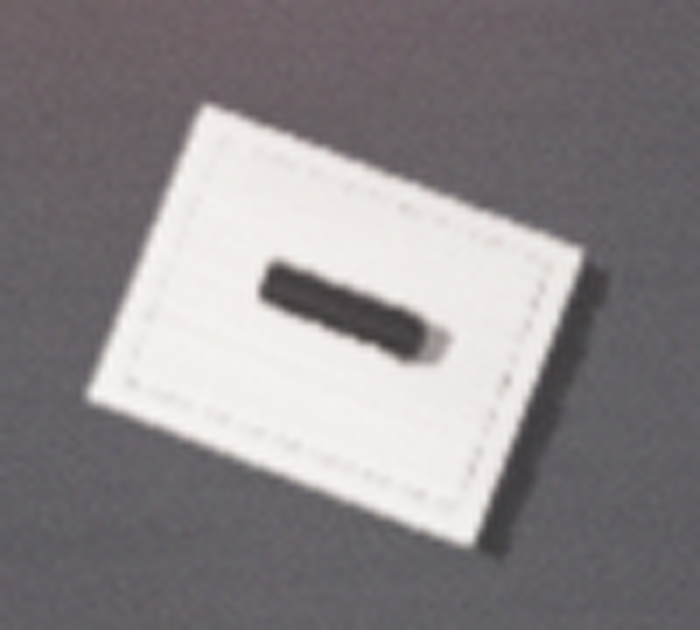

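View pics/s_dock.png

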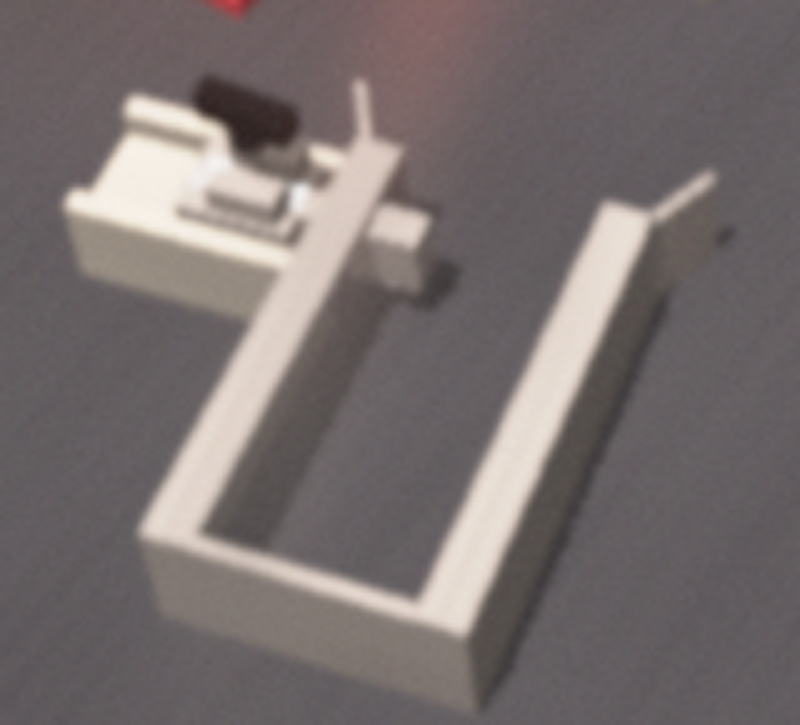

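View pics/s_pan.png

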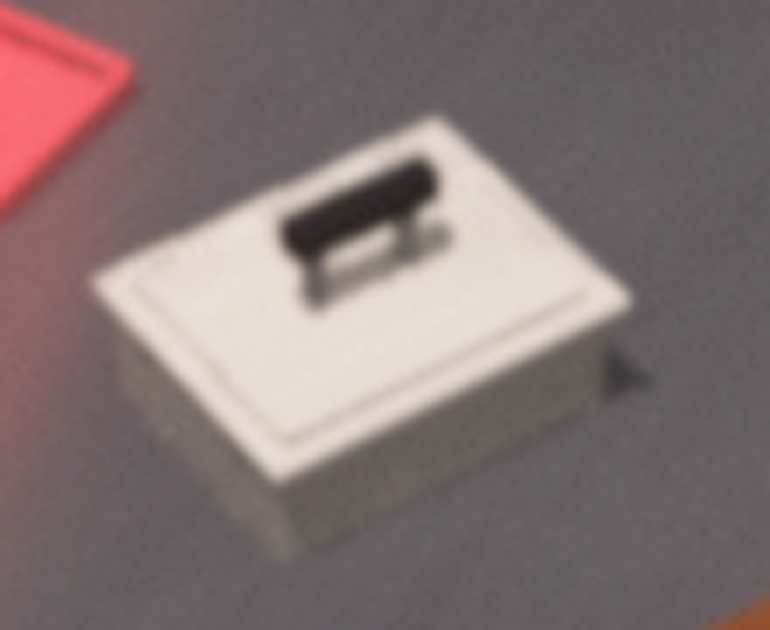

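```bash
cat > fit.py <<'E'
from h import *
from scipy.optimize import least_squares
def fit(obs,p0):
    def X(p,m):
        a=np.radians(p[2]);c,s=np.cos(a),np.sin(a)
        return [p[0]+c*m[0]-s*m[1],p[1]+s*m[0]+c*m[1],m[2]]
    f=lambda p:np.concatenate([proj(n,X(p,m))-uv for n,m,uv in obs])
    r=least_squares(f,p0,loss='soft_l1');return r.x,r.fun.reshape(-1,2)
def cr(x,y,x0,y0,s): return np.array([(x+.5)/s-.5+x0,(y+.5)/s-.5+y0])
E
python3 - <<'E'
from fit import *
T=lambda x,y:cr(x,y,160,165,5.5);S=lambda x,y:cr(x,y,190,270,5)
to=[('top',[43,-95,57],T(508,325)),('top',[-43,-95,57],T(560,517)),('top',[43,90,57],T(90,440)),('top',[-43,90,57],T(133,632)),('top',[22,-56,50],T(432,396)),('top',[22,-72,50],T(470,390))]
so=[('side',[43,-95,57],S(403,150)),('side',[-43,-95,57],S(607,202)),('side',[43,90,57],S(203,533)),('side',[-43,90,57],S(418,600))]
for o in(to,so,to+so):
    p,r=fit(o,[450,50,14]);print(p.round(2));print(r.round(1).tolist())
T=lambda x,y:cr(x,y,310,180,7);S=lambda x,y:cr(x,y,290,190,7)
tp=[('top',[54,69,50],T(205,103)),('top',[54,-69,50],T(585,248)),('top',[-54,-69,50],T(475,548)),('top',[-54,69,50],T(88,398))]
sp=[('side',[54,-69,50],S(437,112)),('side',[-54,-69,50],S(632,298)),('side',[-54,69,50],S(282,478)),('side',[54,69,50],S(92,282))]
for o in(tp,sp,tp+sp):
    p,r=fit(o,[450,-200,-20]);print(p.round(2));print(r.round(1).tolist())
    print(p)
print('handle', back('top',*T(348,312),92), back('side',*S(362,205),88))
E
```

```text
[505.37 119.94  14.2 ]
[[0.1, -0.2], [-0.0, 0.3], [-0.8, -0.3], [0.0, 0.5], [0.4, 0.2], [0.1, -0.5]]
[503.4  118.88  14.27]
[[0.3, -0.7], [-0.1, -0.2], [-1.0, 0.1], [0.6, 0.5]]
[504.45 119.39  14.29]
[[0.3, 0.1], [0.2, 0.6], [-0.6, 0.1], [0.3, 1.0], [0.6, 0.6], [0.3, -0.1], [-0.3, -0.7], [-0.7, -0.3], [-1.6, 0.0], [0.0, 0.4]]
[ 560.92 -208.73  -22.35]
[[-0.2, -0.1], [0.4, 0.1], [-0.1, -0.0], [-0.1, 0.1]]
[ 560.92177157 -208.73321313  -22.35013873]
[ 557.98 -208.84  -21.97]
[[-0.2, 0.2], [0.5, -0.2], [-0.1, 0.2], [-0.2, -0.3]]
[ 557.97627371 -208.83659518  -21.97418996]
[ 559.54 -208.95  -22.19]
[[-0.2, 0.5], [0.4, 0.5], [0.1, 0.5], [0.1, 0.8], [-0.6, 0.0], [-0.1, -0.4], [-0.8, -0.1], [-0.7, -0.7]]
[ 559.54138081 -208.94699426  -22.19220044]
handle [ 558.71551646 -209.52607174   92.        ] [ 557.18058621 -207.49192515   88.        ]
```

```bash
python3 - <<'E'
from fit import *
T=lambda x,y:cr(x,y,160,165,5.5);S=lambda x,y:cr(x,y,190,270,5)
print('knob',back('top',*T(397,216),104),back('side',*S(248,108),98))
a=np.radians(14.25);c,s=np.cos(a),np.sin(a)
for m in([92,-64],[137,-64],[0,21],[0,-95],[0,-200]):
  print(m,504.4+c*m[0]-s*m[1],119.4+s*m[0]+c*m[1])
print('bottle',back('top',477,250,165),'shaker',back('top',463,194,80))
for n in('top','side'): print(proj(n,[609.3,80,104]))
E
```

```text
knob [609.21897171  78.81799417 104.        ] [607.68950391  79.16512643  98.        ]
[92, -64] 609.3230544468769 80.0153247374351
[137, -64] 652.9384453836808 91.09222292373977
[0, 21] 499.2307808463911 139.75384910384184
[0, -95] 527.7845628377543 27.323063577858335
[0, -200] 553.6306586057985 -74.44618194135089
bottle [ 487.43673511 -454.94850237  165.        ] shaker [ 625.86583514 -451.42730226   80.        ]
[231.25153981 203.83880843]
[237.87442449 289.12944058]
```

arm_command(series=[0.025,0.04,0,0,0,0,0.0495,0.0767,0,0,0,-0.01,0.0495,0.0767,0,0,0,-0.01,0.0495,0.0767,0,0,0,-0.01,0.0495,0.0767,0,0,0,-0.01,0.0495,0.0767,0,0,0,-0.01,0.0495,0.0767,0,0,0,-0.01,0.0495,0.0767,0,0,0,-0.01,0.0495,0.0767,0,0,0,-0.01,0.0495,0.0767,0,0,0,-0.01,0.0495,0.0767,0,0,0,-0.01,0.0495,0.0767,0,0,0,-0.01,0.0495,0.0767,0,0,0,-0.01,0.0495,0.0767,0,0,0,-0.01,0.0495,0.0767,0,0,0,-0.01,0.0495,0.0767,0,0,0,-0.01,0.0495,0.0767,0,0,0,-0.017,0.0495,0.0767,0,0,0,0,0.0495,0.0767,0,0,0,0,0.0495,0.0767,0,0,0,0], hand=1, newtons=30)

```text
time_s: 1.77
ee_pos: [599.8, 66.6, 224.5]
ee_rot: [180.0, 0.1, 14.3]
force: [0.3, -0.8, -0.3]
gripper_width: 91.1
```

arm_command(series=[0.012,0.017,-0.03,0,0,0,0.0115,0.016,-0.05,0,0,0,0,0,-0.06,0,0,0,0,0,-0.06,0,0,0,0,0,-0.03,0,0,0,0,0,0,0,0,0])

```text
time_s: 2.27
ee_pos: [605.9, 77.5, 128.8]
ee_rot: [-179.9, 0.5, 14.2]
force: [0.1, 0.2, 0.0]
gripper_width: 91.2
```

```bash
python3 - <<'E'
from h import *
st()
for n in("side","top"): snap(n,f'pics/{n}1.png')
crop('side','pics/s1.png',170,220,330,360,5)
crop('top','pics/t1.png',170,140,310,280,5)
E
```

```text
2.2667 [605.9  77.5 128.8] [-179.95    0.49   14.25] F [0.1 0.2 0. ] g 91.2 q [ 6.2 25.9 92.4 -0.  62.3 82. ]
```

View pics/s1.png

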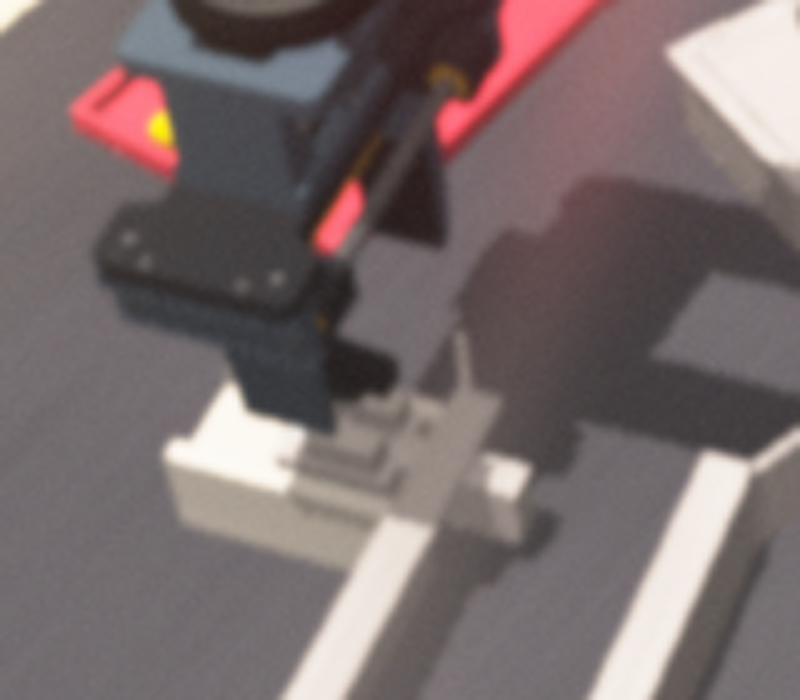

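The side view shows the jaws straddling the plunger, with one finger at about (280,400) in the crop. Continuing down.

arm_command(series=[0,0,-0.04,0,0,0,0,0,-0.035,0,0,0,0,0,-0.02,0,0,0,0,0,0,0,0,0,0,0,0,0,0,0])

```text
time_s: 2.78
ee_pos: [609.2, 78.0, 95.7]
ee_rot: [180.0, -0.1, 14.2]
force: [0.1, -0.9, 0.4]
gripper_width: 91.2
```

arm_command(series=[0,0.003,-0.019,0,0,0,0,0,0,0,0,0])

```text
time_s: 2.95
ee_pos: [608.7, 79.4, 87.2]
ee_rot: [180.0, -0.0, 14.3]
force: [-0.2, 0.1, -0.8]
gripper_width: 91.3
```

arm_command(series=[0,0,0,0,0,0,0,0,0,0,0,0,0,0,0,0,0,0,0,0,0,0,0,0,0,0,0,0,0,0,0,0,0,0,0,0,0,0,0,0,0,0,0,0,0,0,0,0], hand=0, newtons=30)

```text
time_s: 3.62
ee_pos: [608.8, 79.3, 87.4]
ee_rot: [180.0, -0.0, 14.2]
force: [-0.2, -0.6, -0.3]
gripper_width: 40.7
```

arm_command(series=[0,0,0,0,0,0,0,0,0,0,0,0,0,0,0,0,0,0,0,0,0,0,0,0,0,0,0,0,0,0,0,0,0,0,0,0])

```text
time_s: 4.12
ee_pos: [608.7, 79.7, 87.4]
ee_rot: [-180.0, 0.0, 14.2]
force: [-1.6, 2.0, -0.3]
gripper_width: 16.1
```

arm_command(series=[0,0,0,0,0,0,0,0,0,0,0,0])

```text
time_s: 4.28
ee_pos: [608.7, 79.6, 87.4]
ee_rot: [-180.0, 0.0, 14.2]
force: [-0.5, 2.6, -0.4]
gripper_width: 16.0
```

arm_command(series=[0,0,0.01,0,0,0,0,0,0.01,0,0,0,0,0,0.01,0,0,0,0,0,0.01,0,0,0,0,0,0,0,0,0,0,0,0,0,0,0])

```text
time_s: 4.78
ee_pos: [608.5, 79.4, 103.2]
ee_rot: [-180.0, 0.0, 14.2]
force: [-0.2, 3.8, -7.4]
gripper_width: 16.0
```

arm_command(series=[0,0,0,0,0,0.14,0,0,0,0,0,0.14,0,0,0,0,0,0.14,0,0,0,0,0,0.14,0,0,0,0,0,0.14,0,0,0,0,0,0.14,0,0,0,0,0,0.14,0,0,0,0,0,0.14,0,0,0,0,0,0,0,0,0,0,0,0])

```text
time_s: 5.62
ee_pos: [609.1, 78.8, 103.1]
ee_rot: [179.9, 0.0, 64.5]
force: [2.7, 1.3, -8.2]
gripper_width: 16.3
```

arm_command(series=[0,0,-0.009,0,0,0,0,0,0,0,0,0,0,0,0,0,0,0])

```text
time_s: 5.87
ee_pos: [609.1, 78.9, 99.7]
ee_rot: [179.9, 0.0, 64.6]
force: [2.2, 0.2, -8.0]
gripper_width: 16.1
```

arm_command(series=[0.01,0.0025,0,0,0,0,0.014,0.0035,0,0,0,0,0.014,0.0035,0,0,0,0,0.014,0.0035,0,0,0,0,0.014,0.0035,0,0,0,0,0.014,0.0035,0,0,0,0,0.014,0.0035,0,0,0,0,0.0145,0.0035,0,0,0,0,0,0,0,0,0,0,0,0,0,0,0,0])

```text
time_s: 6.7
ee_pos: [653.1, 90.2, 99.6]
ee_rot: [179.9, -0.0, 64.6]
force: [1.5, -1.0, -7.8]
gripper_width: 16.3
```

arm_command(series=[0.005,0.00125,-0.003,0,0,0,0.002,0,-0.001,0,0,0,0,0,0,0,0,0])

```text
time_s: 6.95
ee_pos: [653.6, 90.4, 99.1]
ee_rot: [-179.9, 0.1, 64.6]
force: [-5.9, -2.8, -1.0]
gripper_width: 15.9
```

Gate is at its stop (counter-force about −6 N along x) and the handle rests on the boss. Releasing and lifting.

arm_command(series=[-0.003,-0.001,0,0,0,0,0,0,0,0,0,0,0,0,0,0,0,0,0,0,0,0,0,0,0,0,0,0,0,0,0,0,0,0,0,0,0,0,0.02,0,0,0,0,0,0.06,0,0,0,0,0,0.08,0,0,0,0,0,0.08,0,0,0], hand=0.6)

```text
time_s: 7.78
ee_pos: [653.3, 90.2, 195.1]
ee_rot: [-179.9, 0.0, 64.6]
force: [0.7, -0.7, -0.2]
gripper_width: 54.7
```

arm_command(series=[-0.0168,-0.0534,0,0,0,-0.138,-0.0168,-0.0534,0,0,0,-0.138,-0.0168,-0.0534,0,0,0,-0.138,-0.0168,-0.0534,0,0,0,-0.138,-0.0168,-0.0534,0,0,0,-0.138,-0.0168,-0.0534,0,0,0,-0.138,-0.0168,-0.0534,0,0,0,-0.138,-0.0168,-0.0534,0,0,0,-0.138,-0.0168,-0.0534,0,0,0,-0.138,-0.0168,-0.0534,0,0,0,-0.138,-0.0168,-0.0534,0,0,0,-0.138,-0.0168,-0.0534,0,0,0,-0.138,-0.0168,-0.0534,0,0,0,-0.138,-0.0168,-0.0534,0,0,0,-0.138,0,0,0,0,0,0,0,0,0,0,0,0])

```text
time_s: 9.12
ee_pos: [559.6, -209.6, 194.7]
ee_rot: [-180.0, -0.0, -22.3]
force: [0.9, 0.7, -1.0]
gripper_width: 54.6
```

```bash
python3 - <<'E'
from h import *
st()
for n in("side","top"): snap(n,f'pics/{n}2.png')
crop('side','pics/s2.png',180,160,400,370,3.6)
crop('top','pics/t2.png',170,140,410,320,3.3)
E
```

```text
9.1167 [ 559.6 -209.6  194.7] [-1.7998e+02 -4.0000e-02 -2.2340e+01] F [ 0.9  0.7 -1. ] g 54.6 q [-21.7  21.4  89.4   0.   69.1  90.7]
```

View pics/s2.png

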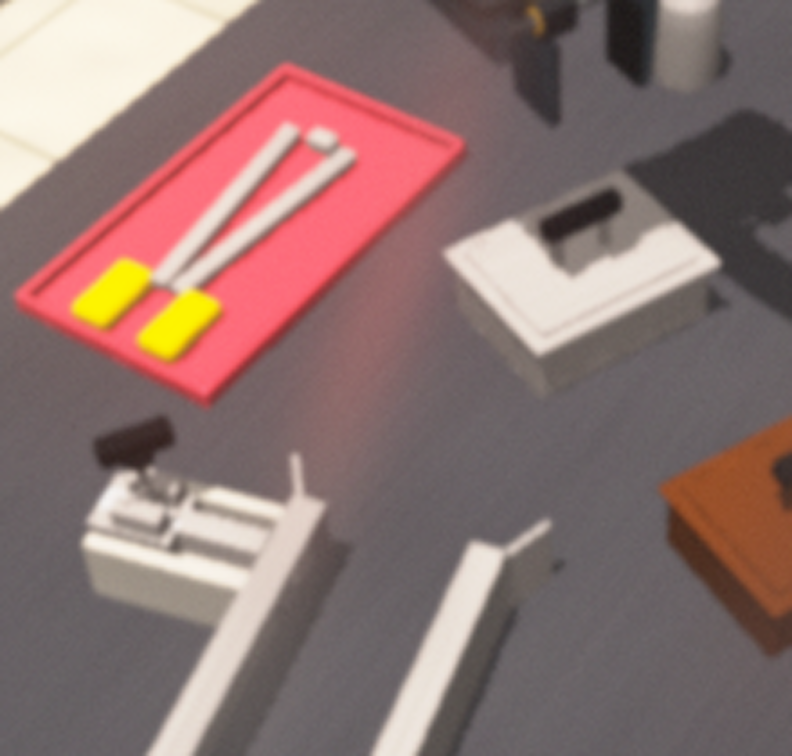

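View pics/t2.png

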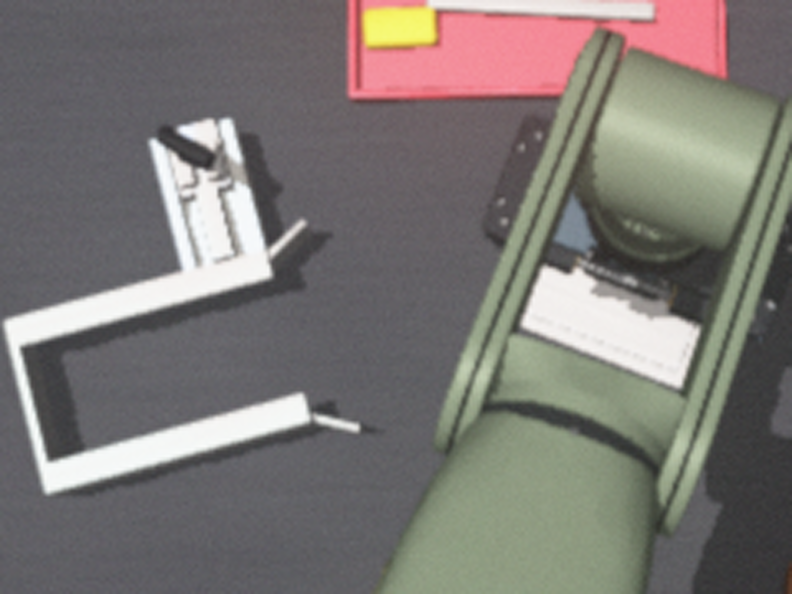

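Both views show the gate fully out (tongue gone from the lane), and the handle turned and raised at (185,147) in the top crop. Nothing else has been disturbed. Now down onto the steel pan's handle.

arm_command(series=[0,0,-0.04,0,0,0,0,0,-0.07,0,0,0,0,0,-0.07,0,0,0,0,0,-0.06,0,0,0,0,0,-0.04,0,0,0,0,0,-0.014,0,0,0,0,0,0,0,0,0,0,0,0,0,0,0])

```text
time_s: 9.88
ee_pos: [564.0, -209.8, 81.9]
ee_rot: [179.9, -0.7, -22.1]
force: [-0.3, -2.1, 19.7]
gripper_width: 55.7
```

arm_command(series=[0,0,0,0,0,0,0,0,0,0,0,0,0,0,0,0,0,0,0,0,0,0,0,0,0,0,0,0,0,0,0,0,0,0,0,0,0,0,0,0,0,0,0,0,0,0,0,0,0,0,0,0,0,0,0,0,0,0,0,0], hand=0, newtons=40)

```text
time_s: 10.72
ee_pos: [564.0, -209.9, 81.9]
ee_rot: [179.9, -0.7, -22.1]
force: [-0.5, -3.0, 20.4]
gripper_width: 55.4
```

The jaws are along the bar instead of across it, which is my yaw error for this grasp: the fingertips are pressing on the bar's ends at 20 N. I'll back off, turn 90°, and check the pan.

arm_command(series=[0,0,0.03,0,0,0,0,0,0.04,0,0,0,0,0,0.07,0,0,0,0,0,0.08,0,0,0.1,0,0,0.08,0,0,0.14,0,0,0,0,0,0.14,0,0,0,0,0,0.14,0,0,0,0,0,0.14,0,0,0,0,0,0.14,0,0,0,0,0,0.14,0,0,0,0,0,0.14,0,0,0,0,0,0.14,0,0,0,0,0,0.14,0,0,0,0,0,0.14,0,0,0,0,0,0.14,0,0,0,0,0,0.14,0,0,0,0,0,0.14,0,0,0,0,0,0.14,0,0,0,0,0,0], hand=0.6)

```text
time_s: 12.3
ee_pos: [559.4, -207.3, 195.4]
ee_rot: [-179.8, -0.0, 70.7]
force: [-0.2, -0.3, -5.0]
gripper_width: 55.3
```

```bash
python3 - <<'E'
from h import *
st()
for n in("side","top"): snap(n,f'pics/{n}3.png')
crop('side','pics/s3.png',290,190,400,280,7)
E
```

```text
12.3 [ 559.4 -207.3  195.4] [-1.7985e+02 -3.0000e-02  7.0650e+01] F [-0.2 -0.3 -5. ] g 55.3 q [-21.4  21.4  89.3   0.   69.4  -2.1]
```

View pics/s3.png

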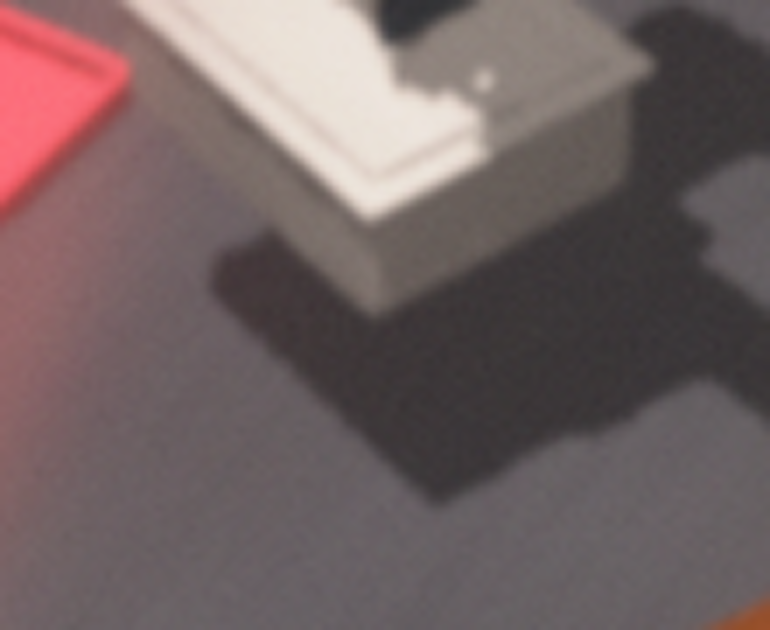

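View pics/top3.png

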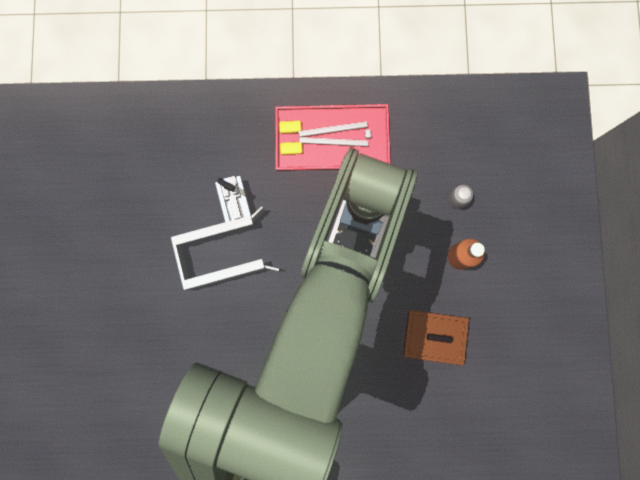

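```bash
python3 - <<'E'
from h import *
crop('side','pics/s3b.png',250,90,450,260,4)
E
```

```text
(no output)
```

View pics/s3b.png

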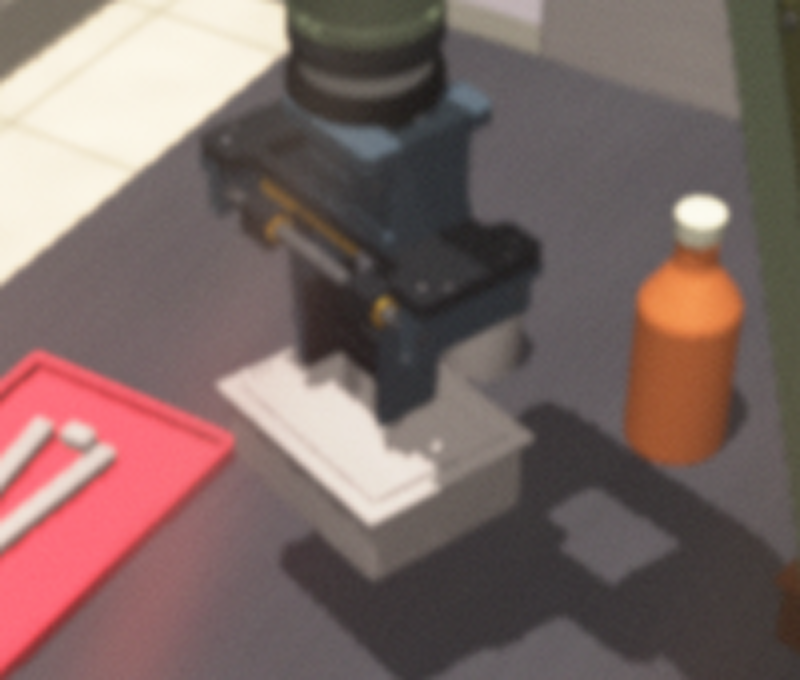

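The side view shows the pan clamped by the bar's ends and carried level above the counter, so it turned with the gripper. Nothing else was touched. I'll set it down squared up in front of the mouth and regrasp it across the bar.

arm_command(series=[-0.0006,0.0328,0,0,0,-0.139,-0.0006,0.0328,0,0,0,-0.139,-0.0006,0.0328,0,0,0,-0.139,-0.0006,0.0328,0,0,0,-0.139,-0.0006,0.0328,0,0,0,-0.139,-0.0006,0.0328,0,0,0,-0.139,-0.0006,0.0328,0,0,0,-0.139,-0.0006,0.0328,0,0,0,-0.139,-0.0006,0.0328,-0.02,0,0,-0.139,0,0,-0.05,0,0,0,0,0,-0.06,0,0,0,0,0,-0.06,0,0,0,0,0,-0.04,0,0,0,0,0,-0.03,0,0,0,0,0,-0.01,0,0,0,0,0,0,0,0,0])

```text
time_s: 13.73
ee_pos: [556.8, -90.3, 87.4]
ee_rot: [-179.9, 0.1, 14.1]
force: [-0.7, 0.2, -6.0]
gripper_width: 55.6
```

arm_command(series=[0,0,-0.008,0,0,0,0,0,-0.005,0,0,0,0,0,0,0,0,0,0,0,0,0,0,0])

```text
time_s: 14.07
ee_pos: [557.8, -90.8, 84.0]
ee_rot: [180.0, -0.1, 14.1]
force: [0.3, 0.1, -4.7]
gripper_width: 55.4
```

arm_command(series=[0,0,-0.004,0,0,0,0,0,0,0,0,0,0,0,0,0,0,0])

```text
time_s: 14.32
ee_pos: [557.8, -90.9, 82.2]
ee_rot: [180.0, -0.0, 14.1]
force: [-0.4, -0.2, -3.2]
gripper_width: 55.3
```

arm_command(series=[0,0,-0.002,0,0,0,0,0,0,0,0,0])

```text
time_s: 14.48
ee_pos: [557.4, -91.0, 82.0]
ee_rot: [180.0, -0.0, 14.1]
force: [-2.8, -0.8, 3.3]
gripper_width: 55.4
```

arm_command(series=[0,0,0,0,0,0,0,0,0,0,0,0,0,0,0,0,0,0,0,0,0,0,0,0,0,0,0,0,0,0,0,0,0,0,0,0,0,0,0.02,0,0,0,0,0,0.05,0,0,0,0,0,0.07,0,0,0,0,0,0.08,0,0,0,0,-0.08,0.08,0,0,0.14,0,-0.08,0,0,0,0.14,0,-0.09,0,0,0,0.14,0,-0.09,0,0,0,0.14,0,-0.09,0,0,0,0.14,0,0,0,0,0,0.14], hand=1)

```text
time_s: 15.82
ee_pos: [557.4, -266.4, 198.9]
ee_rot: [179.8, 0.1, 52.0]
force: [-0.7, 0.5, 0.3]
gripper_width: 91.2
```

```bash
python3 - <<'E'
from h import *
st()
for n in("side","top"): snap(n,f'pics/{n}4.png')
crop('side','pics/s4.png',220,200,420,360,4)
crop('top','pics/t4.png',240,160,360,280,6)
E
```

```text
15.8167 [ 557.4 -266.4  198.9] [1.7979e+02 1.4000e-01 5.1960e+01] F [-0.7  0.5  0.3] g 91.2 q [-26.5  23.   86.3  -0.2  70.5  11.6]
```

View pics/s4.png

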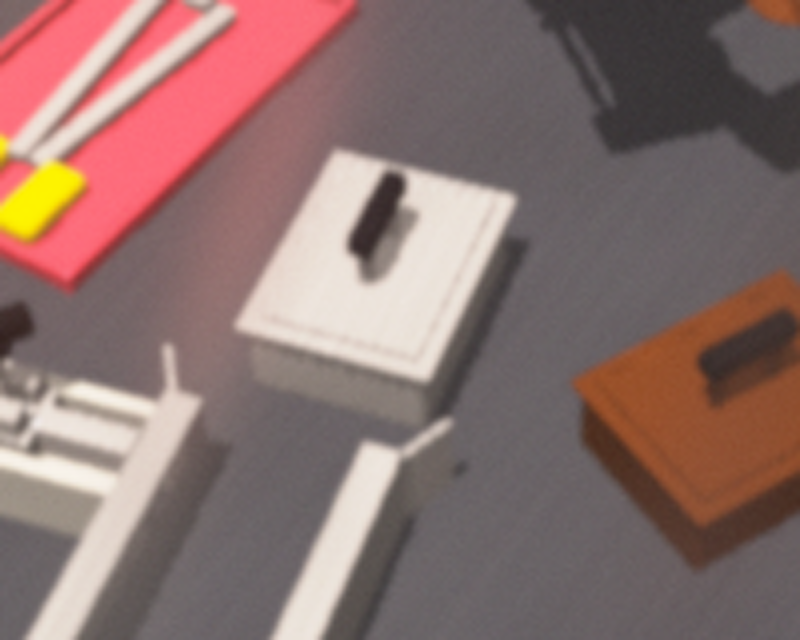

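View pics/t4.png

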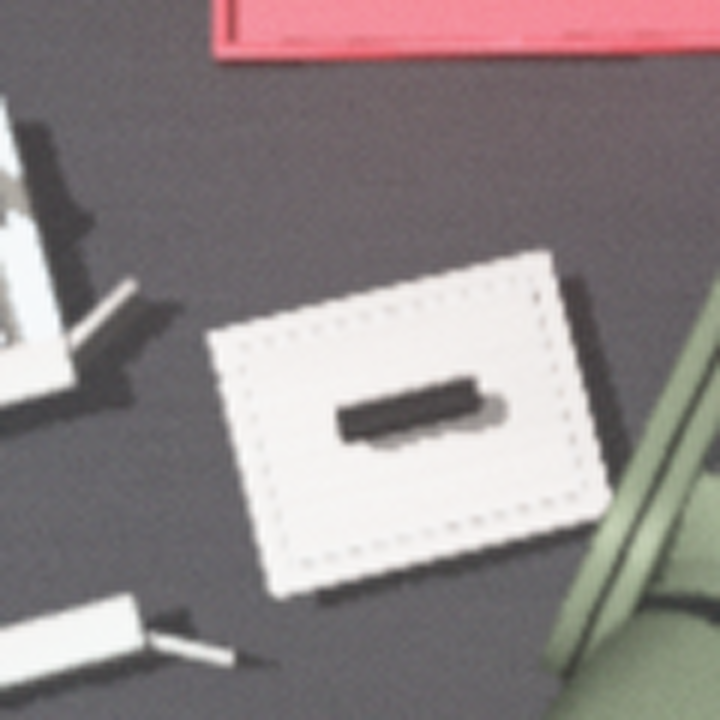

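Pan sits flat on the counter ahead of the mouth and roughly aligned. In the top crop its rim corners are (207,333), (547,252), (612,515) and (275,600). Fitting its pose.

```bash
python3 - <<'E'
from fit import *
T=lambda x,y:cr(x,y,240,160,6);S=lambda x,y:cr(x,y,220,200,4)
tp=[('top',[54,69,50],T(207,333)),('top',[54,-69,50],T(547,252)),('top',[-54,-69,50],T(612,515)),('top',[-54,69,50],T(275,600))]
sp=[('side',[54,-69,50],S(335,150)),('side',[-54,-69,50],S(518,197)),('side',[-54,69,50],S(430,380)),('side',[54,69,50],S(236,327))]
a=np.radians(14.25);c,s=np.cos(a),np.sin(a)
for o in(tp,sp,tp+sp):
    p,r=fit(o,[557,-90,14]);print(p.round(2),abs(r).max().round(1))
    d=p[:2]-[504.4,119.4];print('dock frame',c*d[0]+s*d[1],-s*d[0]+c*d[1])
print('handle',back('top',*T(408,408),92))
E
```

```text
[552.57 -91.61  12.83] 0.7
dock frame -5.255990555011834 -216.37264660446468
[550.28 -91.81  13.15] 0.4
dock frame -7.524965035566737 -215.99907693312844
[551.36 -91.89  13.05] 0.8
dock frame -6.494691581684783 -216.34720697558254
handle [553.17311054 -91.82275377  92.        ]
```

arm_command(series=[-0.0017,0.0546,0,0,0,0.142,-0.0017,0.0546,0,0,0,0.142,-0.0017,0.0546,0,0,0,0.142,-0.0017,0.0546,0,0,0,0.142,-0.0017,0.0546,0,0,0,0.142,-0.0017,0.0546,0,0,0,0.142,-0.0017,0.0546,0,0,0,0.142,-0.0017,0.0546,0,0,0,0.142,0,0,-0.05,0,0,0,0,0,-0.07,0,0,0,0,0,-0.07,0,0,0,0,0,-0.05,0,0,0,0,0,-0.03,0,0,0,0,0,-0.015,0,0,0,0,0,0,0,0,0,0,0,0,0,0,0], hand=0.7)

```text
time_s: 17.25
ee_pos: [552.5, -85.0, 85.1]
ee_rot: [179.9, 0.0, 103.0]
force: [0.8, 1.0, 0.6]
gripper_width: 64.1
```

arm_command(series=[-0.001,-0.016,-0.01,0,0,0,0,0,-0.01,0,0,0,0,0,0,0,0,0,0,0,0,0,0,0])

```text
time_s: 17.58
ee_pos: [551.6, -92.1, 76.6]
ee_rot: [180.0, -0.0, 103.0]
force: [0.1, -0.2, 0.1]
gripper_width: 63.5
```

arm_command(series=[0,0,0,0,0,0,0,0,0,0,0,0,0,0,0,0,0,0,0,0,0,0,0,0,0,0,0,0,0,0,0,0,0,0,0,0,0,0,0,0,0,0,0,0,0,0,0,0,0,0,0,0,0,0,0,0,0,0,0,0,0,0,0,0,0,0], hand=0, newtons=40)

```text
time_s: 18.5
ee_pos: [552.4, -91.8, 76.6]
ee_rot: [179.9, 0.0, 103.0]
force: [2.7, 1.4, -0.9]
gripper_width: 13.7
```

arm_command(series=[0.007,0.0018,0.002,0,0,0.014,0.007,0.0018,0,0,0,0.014,0,0,0,0,0,0,-0.0062,0.0242,0,0,0,0,-0.0062,0.0242,0,0,0,0,-0.0062,0.0242,0,0,0,0,-0.0062,0.0242,0,0,0,0,-0.0031,0.0121,0,0,0,0,0,0,0,0,0,0,0,0,0,0,0,0])

```text
time_s: 19.33
ee_pos: [546.1, -46.5, 77.4]
ee_rot: [180.0, 0.0, 104.4]
force: [0.7, -0.2, -4.4]
gripper_width: 13.7
```

```bash
python3 - <<'E'
from h import *
st()
for n in("side","top"): snap(n,f'pics/{n}5.png')
crop('side','pics/s5.png',200,220,360,360,5)
crop('top','pics/t5.png',170,180,330,300,4.5)
E
```

```text
19.3333 [546.1 -46.5  77.4] [1.7998e+02 2.0000e-02 1.0436e+02] F [ 0.7 -0.2 -4.4] g 13.7 q [ -6.1  23.7 104.9  -0.   51.3 -20.4]
```

View pics/s5.png

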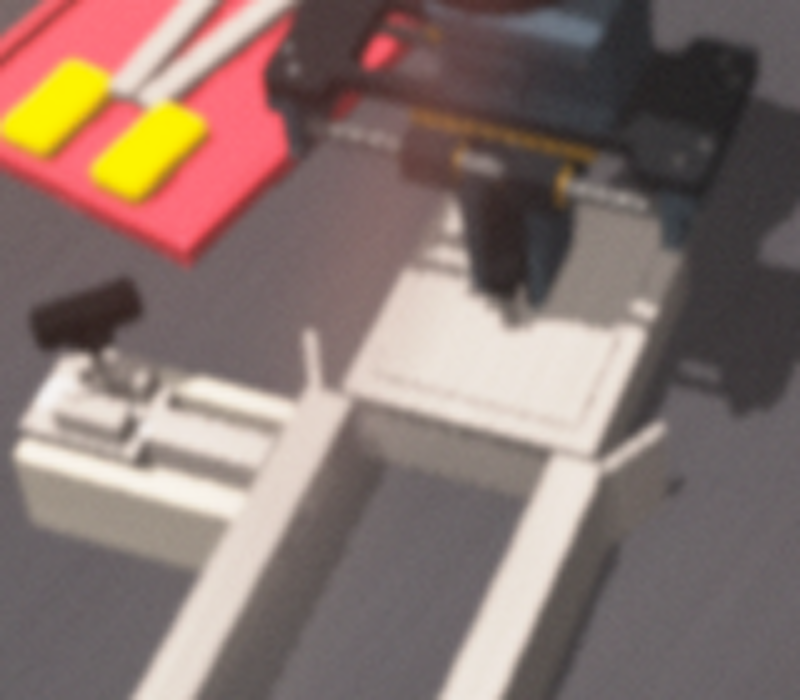

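View pics/t5.png

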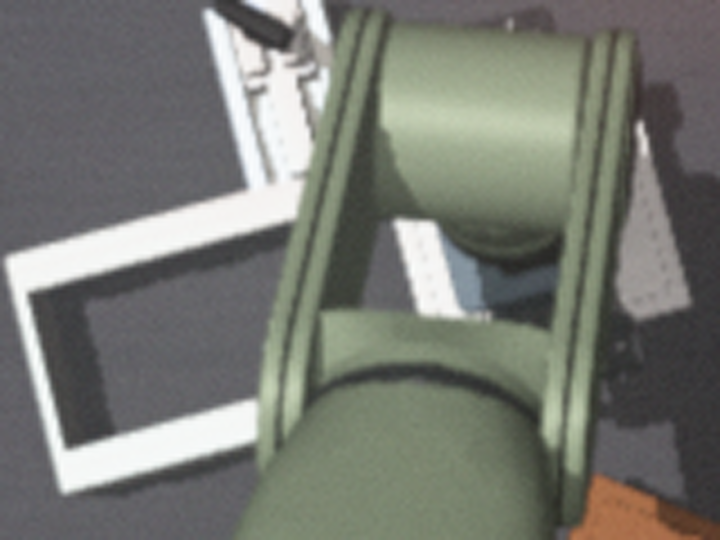

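```bash
python3 - <<'E'
from fit import *
a=np.radians(14.27);c,s=np.cos(a),np.sin(a)
# solve rim front corners seen in side crop, into dock frame
for x,y in((347,390),(598,455)):
    X=back('side',*cr(x,y,200,220,5),50);d=X[:2]-[503.4,118.88];print((c*d[0]+s*d[1]).round(1),(-s*d[0]+c*d[1]).round(1))
E
```

```text
50.0 -102.3
-57.1 -103.3
```

arm_command(series=[0.004,0.001,-0.0005,0,0,0,-0.0049,0.0194,0,0,0,0,-0.0049,0.0194,0,0,0,0,0,0,0,0,0,0,0,0,0,0,0,0])

```text
time_s: 19.85
ee_pos: [543.5, -30.5, 77.0]
ee_rot: [-180.0, -0.0, 104.3]
force: [0.2, 0.3, -4.6]
gripper_width: 13.4
```

arm_command(series=[-0.0049,0.0194,0,0,0,0,-0.0049,0.0194,0,0,0,0,-0.0049,0.0194,0,0,0,0,-0.0049,0.0194,0,0,0,0,0,0,0,0,0,0,0,0,0,0,0,0])

```text
time_s: 20.35
ee_pos: [535.9, 0.7, 77.1]
ee_rot: [180.0, 0.0, 104.4]
force: [0.8, -0.2, -5.9]
gripper_width: 14.0
```

```bash
python3 - <<'E'
from h import *
snap("side",'pics/side6.png')
crop('side','pics/s6.png',190,230,350,370,5)
E
```

```text
(no output)
```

View pics/s6.png

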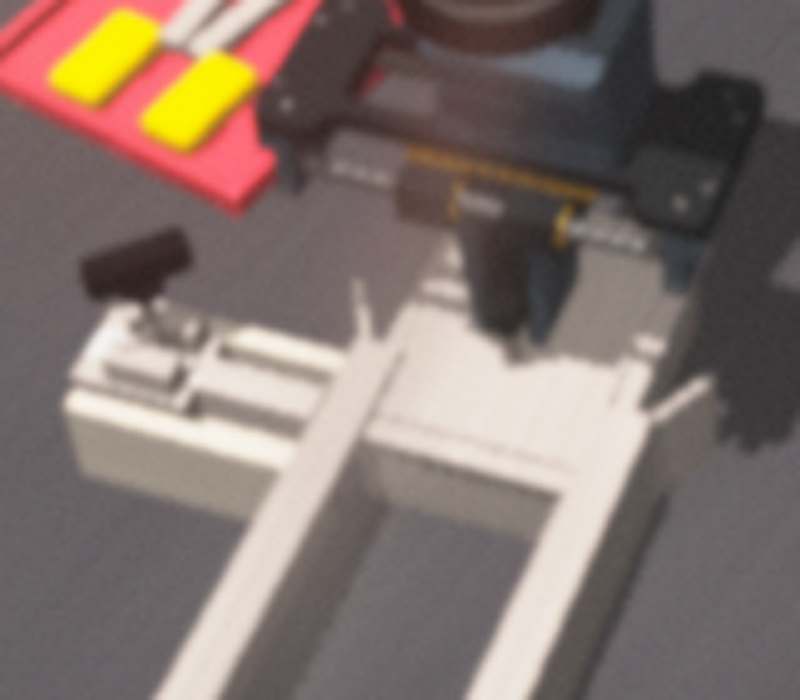

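Pan's front edge is straight and under both lips. Continuing to just short of the back stop.

arm_command(series=[-0.0052,0.0199,-0.001,0,0,0,-0.0052,0.0199,0,0,0,0,-0.0052,0.0199,0,0,0,0,-0.0052,0.0199,0,0,0,0,-0.0052,0.0199,0,0,0,0,-0.0052,0.0199,0,0,0,0,-0.0052,0.0199,0,0,0,0,-0.0052,0.0199,0,0,0,0,0,0,0,0,0,0])

```text
time_s: 21.15
ee_pos: [518.8, 65.3, 76.6]
ee_rot: [-180.0, -0.0, 104.4]
force: [0.5, -0.7, -5.7]
gripper_width: 13.5
```

arm_command(series=[-0.005,0.0199,-0.001,0,0,0,-0.005,0.0199,0,0,0,0,-0.005,0.0199,0,0,0,0,-0.005,0.0199,0,0,0,0,-0.005,0.0199,0,0,0,0,-0.005,0.0199,0,0,0,0,-0.005,0.0199,0,0,0,0,-0.005,0.0199,0,0,0,0,0,0,0,0,0,0,0,0,0,0,0,0])

```text
time_s: 21.98
ee_pos: [503.2, 128.5, 76.4]
ee_rot: [180.0, -0.1, 104.3]
force: [0.0, 2.7, -2.0]
gripper_width: 13.5
```

arm_command(series=[-0.002,0.0078,0,0,0,0,-0.002,0.0078,-0.0005,0,0,0,-0.002,0.0078,0,0,0,0,-0.001,0.004,0,0,0,0,0,0,0,0,0,0,0,0,0,0,0,0])

```text
time_s: 22.48
ee_pos: [500.9, 138.5, 76.3]
ee_rot: [179.9, -0.0, 104.3]
force: [1.2, -1.4, 1.1]
gripper_width: 13.7
```

arm_command(series=[-0.001,0.004,0,0,0,0,-0.001,0.004,0,0,0,0,0,0,0,0,0,0,0,0,0,0,0,0])

```text
time_s: 22.82
ee_pos: [500.2, 140.9, 76.4]
ee_rot: [180.0, 0.1, 104.3]
force: [1.6, -5.7, 3.7]
gripper_width: 13.8
```

arm_command(series=[-0.001,0.004,0,0,0,0,0,0,0,0,0,0,0,0,0,0,0,0])

```text
time_s: 23.07
ee_pos: [500.2, 141.0, 76.5]
ee_rot: [180.0, 0.2, 104.4]
force: [2.4, -11.9, 3.5]
gripper_width: 13.8
```

The force rises to 12 N with no further motion, so the pan is against the back stop. Releasing and rising.

arm_command(series=[0,0,0,0,0,0,0,0,0,0,0,0,0,0,0,0,0,0,0,0,0,0,0,0,0,0,0,0,0,0,0,0,0,0,0,0,0,0,0.02,0,0,0,0,0,0.05,0,0,0,0,0,0.07,0,0,0,0,0,0.08,0,0,0,0,0,0.08,0,0,0,0,0,0,0,0,0], hand=0.6)

```text
time_s: 24.07
ee_pos: [502.9, 144.3, 203.1]
ee_rot: [179.2, -0.0, 104.3]
force: [-0.4, 0.9, 0.9]
gripper_width: 54.8
```

```bash
python3 - <<'E'
from h import *
st()
snap("side",'pics/side7.png');crop('side','pics/s7.png',180,240,340,420,4.4)
E
```

```text
24.0667 [502.9 144.3 203.1] [ 1.7923e+02 -2.0000e-02  1.0429e+02] F [-0.4  0.9  0.9] g 54.8 q [14.7 14.2 98.9  0.  66.2  0.4]
```

View pics/s7.png

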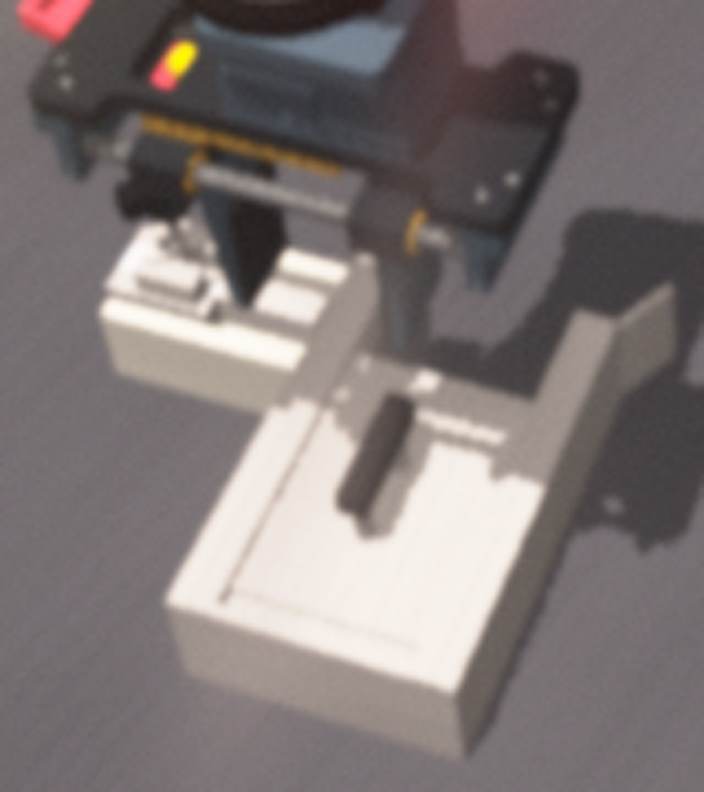

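Pan is flush with the back stop, level, and free, and its bar is aligned with the lane. Back to the plunger handle.

arm_command(series=[0.0537,-0.0193,0,0,0,-0.126,0.0537,-0.0193,0,0,0,-0.126,0.0537,-0.0193,0,0,0,-0.126,0.0537,-0.0193,0,0,0,-0.126,0.0537,-0.0193,0,0,0,-0.126,0.0537,-0.0193,0,0,0,-0.126,0.0537,-0.0193,0,0,0,-0.126,0,0,-0.05,0,0,0,0,0,-0.06,0,0,0,0,0,-0.04,0,0,0,0,0,0,0,0,0,0,0,0,0,0,0], hand=0.7)

```text
time_s: 25.12
ee_pos: [648.8, 89.0, 134.5]
ee_rot: [-179.8, 0.1, 64.6]
force: [0.6, -0.1, 0.5]
gripper_width: 64.2
```

arm_command(series=[0.011,0.0035,-0.03,0,0,0,0,0,-0.04,0,0,0,0,0,-0.018,0,0,0,0,0,0,0,0,0,0,0,0,0,0,0])

```text
time_s: 25.53
ee_pos: [654.3, 90.7, 101.0]
ee_rot: [180.0, -0.0, 64.6]
force: [0.4, -0.1, 0.5]
gripper_width: 63.7
```

arm_command(series=[-0.002,-0.001,-0.004,0,0,0,0,0,0,0,0,0,0,0,0,0,0,0,0,0,0,0,0,0,0,0,0,0,0,0,0,0,0,0,0,0,0,0,0,0,0,0,0,0,0,0,0,0,0,0,0,0,0,0,0,0,0,0,0,0,0,0,0,0,0,0], hand=0, newtons=30)

```text
time_s: 26.45
ee_pos: [653.2, 90.2, 99.3]
ee_rot: [-180.0, -0.0, 64.6]
force: [0.1, 1.3, 0.7]
gripper_width: 15.7
```

arm_command(series=[-0.01,-0.0025,0,0,0,0,-0.014,-0.0036,0,0,0,0,-0.014,-0.0036,0,0,0,0,-0.014,-0.0036,0,0,0,0,-0.014,-0.0036,0,0,0,0,-0.014,-0.0036,0,0,0,0,-0.014,-0.0036,0,0,0,0,-0.012,-0.003,0,0,0,0,-0.003,-0.001,0,0,0,0,0,0,0,0,0,0,0,0,0,0,0,0])

```text
time_s: 27.37
ee_pos: [609.3, 78.9, 99.3]
ee_rot: [-180.0, 0.0, 64.6]
force: [0.3, 1.1, 0.8]
gripper_width: 16.3
```

arm_command(series=[-0.004,-0.001,0,0,0,0,-0.002,-0.0005,0,0,0,0,0,0,0,0,0,0])

```text
time_s: 27.62
ee_pos: [608.8, 78.7, 99.4]
ee_rot: [179.8, -0.1, 64.6]
force: [5.4, 3.1, -1.9]
gripper_width: 15.7
```

arm_command(series=[0.002,0.0005,0.008,0,0,0,0,0,0,0,0,0,0,0,0,0,0,-0.14,0,0,0,0,0,-0.14,0,0,0,0,0,-0.14,0,0,0,0,0,-0.14,0,0,0,0,0,-0.14,0,0,0,0,0,-0.14,0,0,0,0,0,-0.14,0,0,0,0,0,-0.138,0,0,0,0,0,0,0,0,0,0,0,0])

```text
time_s: 28.62
ee_pos: [608.0, 79.4, 101.2]
ee_rot: [-179.9, 0.0, 14.3]
force: [4.2, 3.9, -7.1]
gripper_width: 16.4
```

arm_command(series=[0,0,-0.01,0,0,0,0,0,-0.01,0,0,0,0,0,-0.01,0,0,0,0,0,-0.007,0,0,0,0,0,0,0,0,0,0,0,0,0,0,0])

```text
time_s: 29.12
ee_pos: [608.3, 79.4, 87.6]
ee_rot: [-179.9, -0.0, 14.3]
force: [2.4, 4.9, -0.6]
gripper_width: 16.1
```

arm_command(series=[0,0,-0.004,0,0,0,0.005,0.001,0,0,0,0,0.003,0.001,0,0,0,0,0,0,0,0,0,0])

```text
time_s: 29.45
ee_pos: [610.6, 79.9, 87.4]
ee_rot: [-179.9, 0.1, 14.3]
force: [-2.3, 4.5, 7.5]
gripper_width: 16.1
```

arm_command(series=[0.006,0.0015,0,0,0,0,0,0,0,0,0,0,0,0,0,0,0,0])

```text
time_s: 29.7
ee_pos: [611.3, 80.1, 87.3]
ee_rot: [-179.9, 0.3, 14.3]
force: [-5.0, 2.6, 9.1]
gripper_width: 15.8
```

Force builds while the handle hardly moves, so the gate is locked, and the handle is back at its original height. I'll relieve, release and retreat, then look.

arm_command(series=[-0.006,-0.002,0.003,0,0,0,0,0,0,0,0,0,0,0,0,0,0,0])

```text
time_s: 29.95
ee_pos: [610.0, 79.6, 87.5]
ee_rot: [-179.9, 0.1, 14.3]
force: [-2.2, 4.7, 5.1]
gripper_width: 15.9
```

arm_command(series=[0,0,0,0,0,0,0,0,0,0,0,0,0,0,0,0,0,0,0,0,0,0,0,0,0,0,0,0,0,0,0,0,0,0,0,0,0,0,0.02,0,0,0,0,0,0.06,0,0,0,0,0,0.08,0,0,0,0,0,0.08,0,0,0,-0.04,-0.06,0.08,0,0,0,-0.04,-0.07,0,0,0,0,-0.04,-0.08,0,0,0,0,-0.04,-0.08,0,0,0,0,-0.04,-0.08,0,0,0,0,-0.04,-0.08,0,0,0,0,-0.04,-0.08,0,0,0,0,-0.04,-0.06,0,0,0,0,0,0,0,0,0,0], hand=0.7)

```text
time_s: 31.53
ee_pos: [481.2, -159.8, 215.0]
ee_rot: [179.9, 0.1, 14.0]
force: [-1.2, -0.2, -0.2]
gripper_width: 64.2
```

```bash
python3 - <<'E'
from h import *
st()
for n in("side","top"): snap(n,f'pics/{n}8.png')
crop('side','pics/s8.png',190,270,350,415,5)
crop('top','pics/t8.png',160,165,300,300,5)
E
```

```text
31.5333 [ 481.2 -159.8  215. ] [1.7988e+02 9.0000e-02 1.4040e+01] F [-1.2 -0.2 -0.2] g 64.2 q [-19.6  12.6  99.2  -0.2  68.2  56.4]
```

View pics/s8.png

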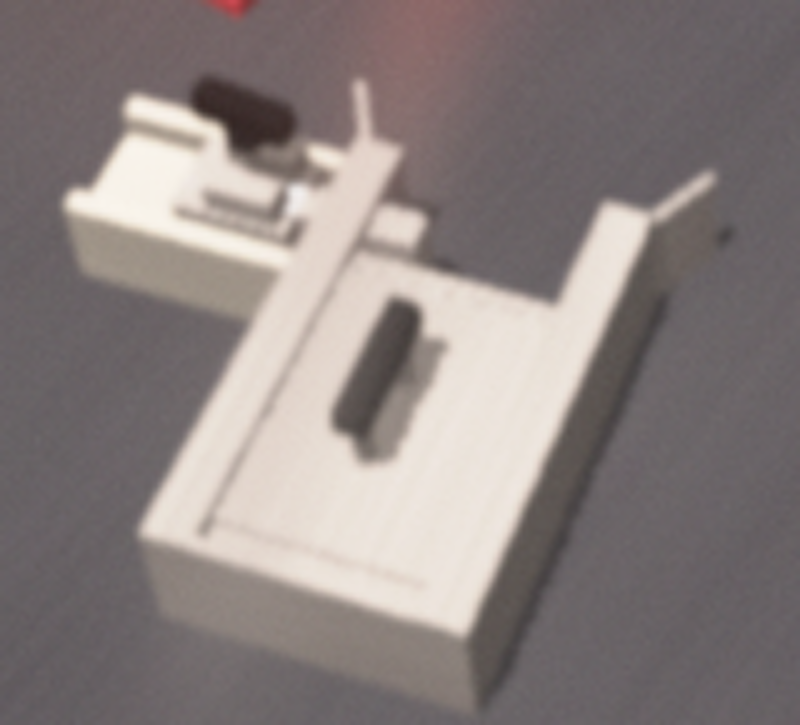

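View pics/t8.png

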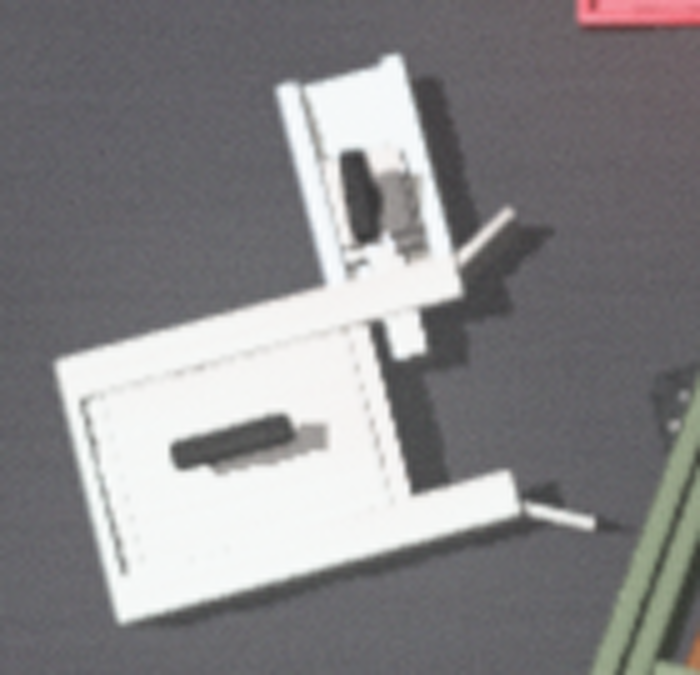

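View pics/top8.png

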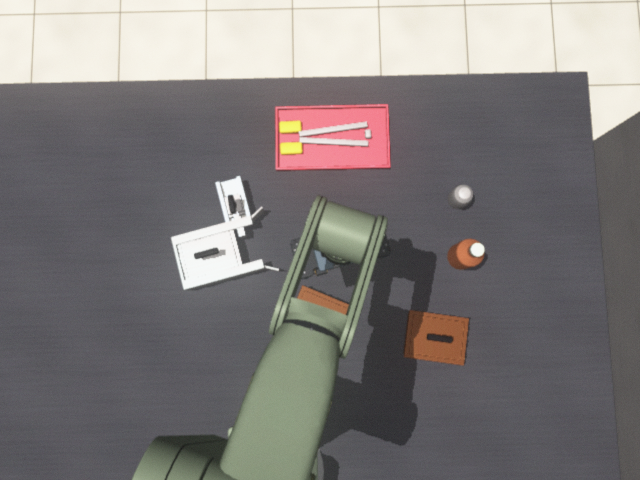

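```bash
python3 - <<'E'
from fit import *
def df(X,d):
    a=np.radians(14.25);c,s=np.cos(a),np.sin(a);q=X[:2]-np.array(d);return np.round([c*q[0]+s*q[1],-s*q[0]+c*q[1]],1)
dt=[505.37,119.94]; ds=[503.4,118.88]
print('pan handle top',df(back('top',*cr(231,441,160,165,5),92),dt))
print('rim mouth-side edge pts top',df(back('top',*cr(370,322,160,165,5),50),dt),df(back('top',*cr(411,494,160,165,5),50),dt))
print('pan handle side',df(back('side',*cr(376,367,190,270,5),85),ds))
print('knob side',df(back('side',*cr(247,109,190,270,5),96),ds),'top',df(back('top',*cr(361,196,160,165,5),104),dt))
st()
E
```

```text
pan handle top [-0.2 20.2]
rim mouth-side edge pts top [ 42.9 -49.4] [-40.5 -47.9]
pan handle side [ 1.1 21.9]
knob side [ 92.4 -65. ] top [ 90.7 -65.5]
31.6333 [ 483.6 -156.8  214.9] [ 1.7998e+02 -7.0000e-02  1.4150e+01] F [0.4 0.9 0.2] g 63.8 q [-19.3  12.7  99.1   0.   68.2  56.6]
```

The measurements agree with fully home: pan handle at dock y of about 20–22 mm (target 21), its mouth-side rim edge at about −48.6 (−48 expected), and the knob at (91–92, −65). In both pictures the handle is down along the slot, the tongue is across the mouth, and the bottle, shaker and tongs are at their first pixels. Handing in.

```bash
python3 -c "
from workcell import env
print(env.job_done())"
```

```text
the job is handed in; nothing more can be done
None
```

The job is done and handed in at about 32 s of the 64 s allowed. I lifted and twisted the plunger, slid the gate open to its stop and let go. The steel pan then went in under the lips to the back stop, held level by its handle. After that I shut the gate to its stop and twisted the plunger back so it dropped.

**One mistake:** my first grasp of the pan had the jaws along the handle bar instead of across it. It pressed about 20 N on the bar, gripped it by the ends, and lifted the pan level as I backed off. I set the pan down flat in front of the mouth and regripped it across the bar. Nothing else was touched.

**Last checks:**
- **Pan:** the push against the stop built to 12 N with no further travel. The pictures put its handle at dock y 20–22 mm, where home is 21.
- **Gate and plunger:** the handle is back at its original height and in line with the slot. On a test pull the tool moved about 3 mm as the force built to 5 N. I took this as slip or play with the gate locked, because the tongue and knob then showed at their shut places.
- **Bystanders:** the bottle, shaker and tongs are where they were in the first picture.
- **Camera disagreement:** the two cameras differed by 2–3 mm in world x, so I compared positions relative to the dock within each camera.

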